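Lever the burner base up to its index clip and clamp it

ROBOT

A 6-joint arm with a two-finger parallel gripper is mounted at the origin on the work surface. World frame = base frame: x ahead of the robot, y to its left, z up, the work surface at z = 0. Lengths are in m, angles in degrees, forces in N, time in s.
With the tool pointing down it reaches from about 0.4 to 0.825 m from the base axis. Payload 7 kg.
Tool frame: the origin (TCP) lies on the centre line of the jaws, within the pads' length; the fingertips stand 11 mm ahead of it and the grasp point (between the pads) lies 8 mm behind it; z points along the fingers, y is the direction in which the jaws open and shut (so a half turn about z gives the same grasp; the last joint's range is limited). The gripper opens to 88 mm and grips with 3 to 60 N. Pads are 19 mm wide; open, the fingers measure 130 mm over their backs; the gripper's body (78 mm by 193 mm) begins 47 mm behind the grasp point.
Start: joints at [-58.894, 20.546, 0.682, 0, -70.136, -16.507], TCP at [0.17, -0.653, 0.238] pointing down, gripper open.
Joint ranges: [-176.03, 176.03], [-82.01, 121.73], [-58.28, 71.71], [-173.87, 95.51], [-174.79, -0.11], [-173.66, 173.66]. Speed limits (degrees/s): [136.94, 136.94, 172.46, 180, 180, 180].

INTERFACE

Orientations are given as [roll, pitch, yaw] about the fixed x, y, z axes, in that order (R = Rz(yaw) Ry(pitch) Rx(roll)).
In Python, from plant import ctrl, cams, order gives the robot as it stands.
- The arm moves only by the tool jog_arm, never from a script. Its argument "motion" is a list of rows, each an object with "offset": the shift along the tool's x, y, z in mm, a list of three; "roll": the turn about the tool's z in rad; "hand": the finger opening in mm, from 0 to 87.6. A call has 1 to 20 rows; each row is the pose to reach, as a shift and turn from the pose commanded when the call began, along the tool's axes at that moment; what a row does not reach only later rows make up. A row lasts 1/12 s, in which the tool goes at most 41.7 mm and 7.16 degrees, less where a joint would pass 70% of its speed; a pose out of reach is approached as far as the arm can. A call with a gripper value outside its range is refused whole. The fingers move at their own pace and stop on an object; the grip force is fixed at half the most. Time passes only in rows, so rows that repeat a pose let the fingers close. It gives the time, the measured TCP pose, the force and the opening at its end, in the units of the state.
- ctrl.get_obs(): the state, without advancing time (a new reading comes with each control period).
- cams.snapshot(name): name is "scene" or "top" or "wrist"; returns a dict with "img" (420x560x3 uint8, red, green, blue), "K" (3x3 intrinsics, pixels), "D" ([k1, k2, p1, p2, k3] as OpenCV has them; the pictures are not rectified), "cam_to_world" (4x4, takes a point from camera to world coordinates); the wrist camera has in their place "T_tool_cam" (4x4, takes a point from camera to tool coordinates, whose origin is the TCP and whose axes are the flange's). Camera axes: x right, y down, z forward; pixel columns grow to the right and rows downward; lengths in m; the calibration is good to about 2 mm. A picture is of the moment at which its call begins: read the wrist's pose just before it. There is no depth.
- order.close_job(): hands the job in, once; it reports no verdict.
The state is a dict: "clock": time; "joint_pos": joint angles; "qvel": joint speeds; "tau": joint torques, N m; "tool_pos": TCP position; "orientation": TCP orientation; "force": force on the tool from outside, world axes, zero at the start; "moment": the same for the moment, N m; "opening": finger opening in m.
Only numpy, scipy, OpenCV 4.12 (cv2) and the standard library are available. Lean on these libraries where they do the work, as an engineer would, in place of code of your own. Each camera call takes 0.05 s, during which the arm holds its last target. There are 200 camera calls.

TASK

Press down the handle of the pry bar that lies over the fulcrum block, so that it levers the heavy burner base up its column until the base's pointer is level with the index clip; do not lift the base by hand. Then swing the clamp lever fully over and down to tighten it, with the pointer still level with the clip, and let go of everything. Leave the beaker, the glass vase, the tin and the paddle where they are.

Things in the scene. Friction and masses are not known exactly. Their poses are not given: they have to be found in the camera images.
- column: Fixed grey steel column, 50 x 90 mm and 185 mm high, on a 150 x 120 x 12 mm bench plate. Origin at the bench, on the column's axis; z up. The pry bar comes from its -y side; its +x face carries the base's slotted plate and the clamp lever. Place and yaw vary.
- burner_base: Heavy dark steel burner base, about 2 kg, slides only up and down the column (36 mm). Slotted plate on the column's +x face; block 72 x 95 x 30 mm with a burner on the -y side, 155 mm out, top 190 mm high. Snug bolts hold it at any height it is left (about 50 N lifts it, 10 N pushes it down). Axes as the column's; origin on its axis, 0 to 6 mm above the bench at the start.
- lip (a point): Middle of the lowest line of the rounded lip (radius 8 mm, along x) under the outer end of the base's block, 125 mm from the column's axis on its -y side: the pry bar's tip bears up against it.
- pointer (a point): Tip of the small light pointer (5 mm thick, 10 mm long, on a 12 mm high root) on the +y edge of the base's plate, on its +x face; it points to +y and rises with the base.
- mark (a point): Mid-height of the near end of the index clip's front blade: a light metal blade 5 mm thick, 34 mm long, standing out to +y from the column's +x, +y edge, in line with the pointer's tip. The pointer is level when both are at the same height (the mark starts 17 to 29 mm above the pointer).
- fulcrum: Fixed steel fulcrum block, 70 x 60 mm, 30 mm high, with a rounded ridge along its x axis, top at 52 mm, and two cheeks up to 75 mm that guide the bar. Origin at the bench under the ridge's middle. 190 to 210 mm from the column's axis.
- pry_bar: Loose steel bar, 0.6 kg, 22 mm wide (rubber handle 34), 12 thick, over the ridge, tip under the lip, handle up in the air. Origin on its underside over the ridge, between two lugs that stop it sliding; +y runs 95 mm to the tip, -y 250 mm to the handle's end. Pressing takes 12 to 22 N; the handle sinks about 3 mm per mm of lift and stays down when left.
- bar_press (a point): Point on the top face of the pry bar's rubber handle, on its middle line, 20 mm from the end: where to press.
- clamp_lever (a joint): Angle of the clamp lever, rad: 0 straight up (slack), grows as the lever swings over to the column's +y side; stop at 1.5, nearly level (fully tight, 1.4 or more). Starts at 0 to 0.45 and stays where it is left; needs about 3 N at the knob.
- lever_pivot (a point): Centre of the clamp lever's stud at the face of the slotted plate, 142 mm above the bench. The lever turns about the column's x axis through it.
- lever_knob (a point): Centre of the lever's black ball knob, 26 mm across, 85 mm from the pivot's axis and 34 mm from it along the column's +x. The arm is a rod 11 mm thick.
- beaker: Loose glass beaker, 72 mm across, 90 mm high; origin under its middle. Bystander.
- glass_vase: Loose small green glass vase, 60 mm across, 95 mm high; origin under its middle. Bystander.
- tin: Loose copper tin, 64 mm across, 60 mm high; origin under its middle. Bystander.
- paddle: Loose spatula-shaped paddle lying on the bench, 190 mm long, along its x axis. Bystander.

How it is judged:
By the outcome, as a careful person would: the job done as asked, in the order asked, and still so for the second after the job is handed in, with the robot touching nothing.
It also fails if it takes over 61 s, if anything falls off the work surface, if the arm or the gripper's body presses on something with over 40 N, if the wrist force passes 120 N, or if a joint passes its speed limit or range.

## Working session

There is one attempt and no reset: what is moved stays moved. The work goes in short steps, Python scripts to look and compute and a tool call to move; the robot and the scene stay as the last step left them, time stands still between calls to the robot, and variables do not carry over. Pictures are saved under pics/ and viewed, about 8 in all and at most 12, crops included, and the job is handed in when it is done.

Besides the shell and the picture viewer there is one more tool, called as a command line: name --argument value ..., lists and objects as JSON in quotes. jog_arm: Moves the arm, as the interface text tells. Its arguments: {"type":"object","properties":{"motion":{"type":"array"}},"required":["motion"]}

```bash
mkdir -p pics; ls; python3 - <<'E'
from plant import ctrl,cams
import cv2,numpy as np
print(ctrl.get_obs())
for n in("scene","top"):
    s=cams.snapshot(n);cv2.imwrite(f"pics/{n}0.png",cv2.resize(s["img"][...,::-1],(800,600),interpolation=cv2.INTER_CUBIC))
    np.savez(f"{n}0.npz",**{k:s[k] for k in("img","K","D","cam_to_world")})
    print(n,s["K"],s["D"],s["cam_to_world"])
E
```

```text
pics
{'clock': 0.0, 'joint_pos': array([-5.88944153e+01,  2.05915401e+01,  6.33805461e-01, -1.96832141e-02,
       -7.01338909e+01, -1.65055063e+01]), 'qvel': array([-0.09872121,  0.01822146, -0.01565831, -0.04789994,  0.00606141,
        0.04039041]), 'tau': array([-1.87415446e-05, -5.82722068e+01,  2.93061233e+01,  6.99689895e+00,
        6.94057730e-03, -1.61921876e-04]), 'tool_pos': array([ 0.16999266, -0.65277003,  0.23662308]), 'orientation': array([ 1.79906893e+02, -8.29307525e-03, -1.65406618e+02]), 'force': array([ 0.35323659, -0.06893169,  0.39995299]), 'moment': array([-0.05598587, -0.03521354, -0.03586712]), 'opening': 0.08747907099841608}
scene [[542.821131     0.         276.43385365]
 [  0.         542.821131   214.38347837]
 [  0.           0.           1.        ]] [-0.16830452  0.          0.          0.          0.        ] [[-0.78152118  0.5108635  -0.35811049  0.93062622]
 [ 0.62383434  0.63305848 -0.4583314   0.48349931]
 [-0.0074399  -0.58159733 -0.81344281  1.02721399]
 [ 0.          0.          0.          1.        ]]
top [[469.02782513   0.         272.51707951]
 [  0.         469.02782513 211.10791057]
 [  0.           0.           1.        ]] [-0.14815319  0.          0.          0.          0.        ] [[-0.01187483 -0.99205497  0.12524346  0.45914342]
 [-0.99971533  0.01437099  0.01904576 -0.01624976]
 [-0.02069431 -0.12498164 -0.99194321  1.08257044]
 [ 0.          0.          0.          1.        ]]
```

View pics/scene0.png

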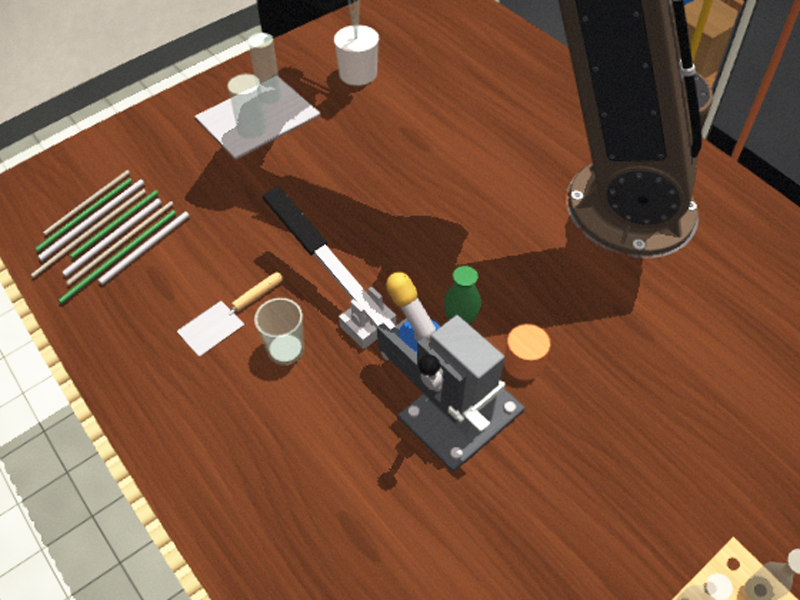

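View pics/top0.png

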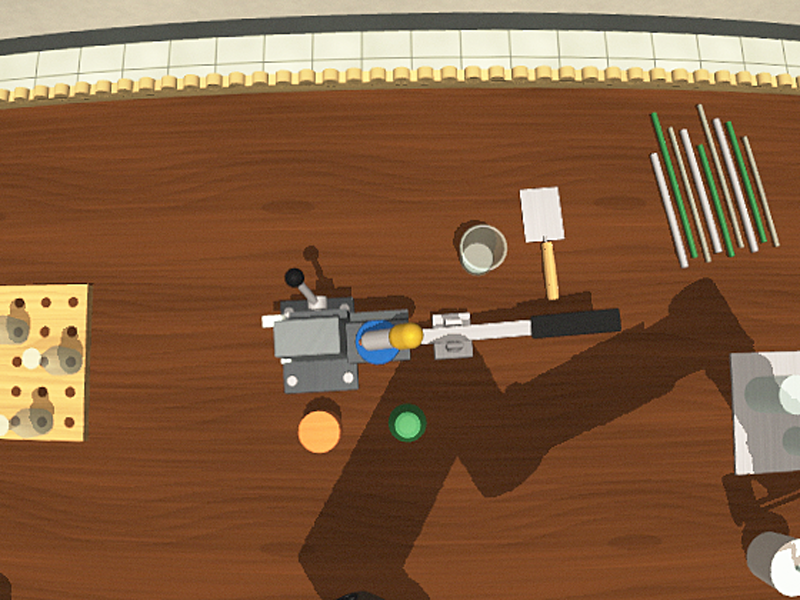

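```bash
cat > h.py <<'E'
import numpy as np,cv2
def load(n):
    return dict(np.load(n+"0.npz"))
def ray(s,p):
    u=cv2.undistortPoints(np.float64(p).reshape(-1,1,2),s["K"],s["D"])[:,0]
    T=s["cam_to_world"];d=np.c_[u,np.ones(len(u))]@T[:3,:3].T
    return T[:3,3],d
def plane(s,p,z):
    o,d=ray(s,p);return o+d*((z-o[2])/d[:,2])[:,None]
def tri(s1,p1,s2,p2):
    out=[]
    for a,b in zip(p1,p2):
        o1,d1=ray(s1,a);o2,d2=ray(s2,b);d1=d1[0];d2=d2[0]
        k=np.linalg.lstsq(np.c_[d1,-d2],o2-o1,rcond=None)[0]
        A=o1+k[0]*d1;B=o2+k[1]*d2;out.append(np.r_[(A+B)/2,np.linalg.norm(A-B)])
    return np.array(out)
def proj(s,P):
    M=np.linalg.inv(s["cam_to_world"])
    return cv2.projectPoints(np.float64(P).reshape(-1,3),cv2.Rodrigues(M[:3,:3])[0],M[:3,3],s["K"],s["D"])[0][:,0]
def crop(img,x,y,w,h,k,f):
    c=cv2.resize(img[y:y+h,x:x+w,::-1],None,fx=k,fy=k,interpolation=cv2.INTER_CUBIC)
    for i in range(0,w,20):cv2.putText(c,str(x+i),(i*k,10),0,.35,(0,255,255));cv2.line(c,(i*k,12),(i*k,18),(0,255,255))
    for i in range(20,h,20):cv2.putText(c,str(y+i),(0,i*k+4),0,.35,(0,255,255));cv2.line(c,(24,i*k),(30,i*k),(0,255,255))
    cv2.imwrite(f,c)
E
python3 - <<'E'
from h import *
crop(load("top")["img"],176,160,264,126,3,"pics/t1.png")
crop(load("scene")["img"],180,120,200,210,4,"pics/s1.png") if 0 else crop(load("scene")["img"],180,125,200,205,2,"pics/x.png")
c=load("scene")["img"];crop(c,240,180,130,148,4,"pics/s1.png")
E
```

```text
(no output)
```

View pics/t1.png

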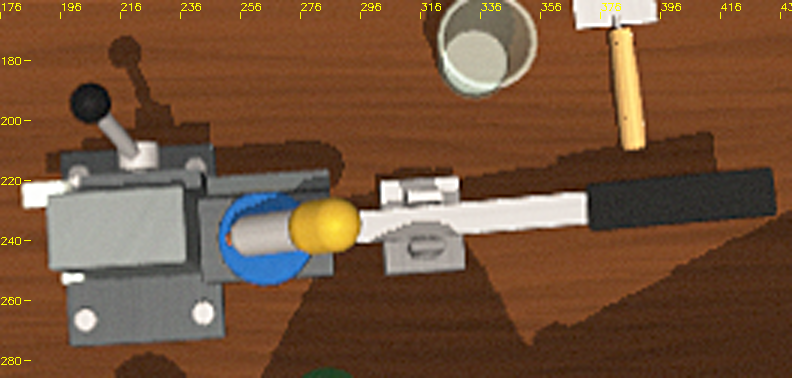

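View pics/s1.png

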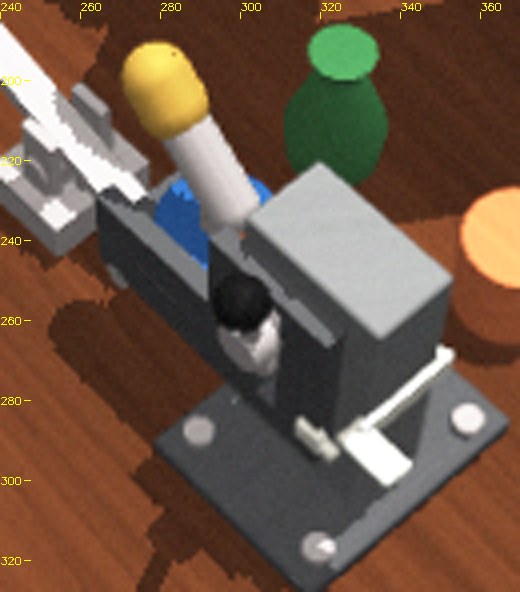

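```bash
python3 - <<'E'
from h import *
np.set_printoptions(precision=4,suppress=True)
t=load("top");s=load("scene")
T=lambda a:np.array(a)/3+[176,160]-.33
S=lambda a:np.array(a)/4+[240,180]-.375
c=plane(t,T([(50,196),(184,187),(186,264),(50,271)]),.185);print("coltop",c,c.mean(0))
c=plane(t,T([(62,154),(213,146),(224,336),(70,346)]),.012);print("plate",c,c.mean(0))
c=plane(s,S([(320,163),(452,278),(378,335),(245,220)]),.185);print("coltopS",c.mean(0))
c=plane(s,S([(508,424),(312,590),(158,440)]),.012);print("plS",c,(c[0]+c[2])/2)
# knob
print("knob",tri(t,T([(90,103)]),s,S([(242,302)])))
# clip outer end: top (23,194) scene
# handle masks
for n,im,(x0,x1,y0,y1) in(("t",t,(365,440,205,245)),("s",s,(175,232,120,185))):
    g=im["img"].max(2).astype(int);m=np.zeros(g.shape,np.uint8);m[y0:y1,x0:x1]=(g[y0:y1,x0:x1]<45)*255
    cs=max(cv2.findContours(m,0,2)[0],key=cv2.contourArea);r=cv2.minAreaRect(cs);print(n,r,cv2.boxPoints(r).tolist())
E
```

```text
coltop [[0.5476 0.1567 0.185 ]
 [0.5523 0.0697 0.185 ]
 [0.5028 0.0686 0.185 ]
 [0.4992 0.1564 0.185 ]] [0.5255 0.1128 0.185 ]
plate [[0.5971 0.1809 0.012 ]
 [0.6016 0.0639 0.012 ]
 [0.4563 0.0564 0.012 ]
 [0.4497 0.174  0.012 ]] [0.5262 0.1188 0.012 ]
coltopS [0.5263 0.1152 0.185 ]
plS [[0.4508 0.1759 0.012 ]
 [0.5933 0.1819 0.012 ]
 [0.6004 0.0667 0.012 ]] [0.5256 0.1213 0.012 ]
knob [[0.6006 0.1247 0.2262 0.0015]]
t ((373.0, 228.5), (15.0, 4.0), 90.0) [[371.0, 221.0], [375.0, 221.0], [375.0, 236.0], [371.0, 236.0]]
s ((205.67648315429688, 153.7058868408203), (53.79875183105469, 14.208946228027344), 49.398704528808594) [[182.7764892578125, 137.90589904785156], [193.56472778320312, 128.65882873535156], [228.57647705078125, 169.50587463378906], [217.78823852539062, 178.75294494628906]]
```

```bash
python3 - <<'E'
from h import *
from plant import cams
np.set_printoptions(precision=4,suppress=True)
t=load("top");s=load("scene")
T=lambda a:np.array(a)/3+[176,160]-.33
S=lambda a:np.array(a)/4+[240,180]-.375
w=cams.snapshot("wrist");print({k:w[k] for k in w if k!="img"})
print("bar end +x,-x",tri(t,T([(774,168),(776,214)]),s,[(182.8,137.9),(193.6,128.7)]))
print("handle inner +x,-x",tri(t,T([(588,186),(588,230)]),s,[(221.5,174.5),(228.5,169.5)]))
print("stud",plane(t,T([(140,143),(140,168)]),.15))
print("stud tri",tri(t,T([(140,155)]),s,S([(250,345)])))
a=np.radians(2.5);R=np.array([[np.cos(a),-np.sin(a),0],[np.sin(a),np.cos(a),0],[0,0,1]])
# intersect scene rays with vertical planes x_col=const
for xc in(.025,.03,.035,.04):
  o,d=ray(s,S([(300,425),(335,452),(328,458),(343,440),(392,486),(410,462)]));n=R[:,0];p0=np.array([.526,.118,0])
  P=o+d*(((p0+xc*n-o)@n)/(d@n))[:,None];print(xc,"\n",(P-p0)@R)
E
```

```text
{'K': array([[337.1276,   0.    , 279.7954],
       [  0.    , 337.1276, 213.9874],
       [  0.    ,   0.    ,   1.    ]]), 'D': array([-0.0451,  0.    ,  0.    ,  0.    ,  0.    ]), 'T_tool_cam': array([[ 0.0004, -0.9601, -0.2797,  0.077 ],
       [ 1.    ,  0.0005, -0.0004,  0.0004],
       [ 0.0005, -0.2797,  0.9601, -0.147 ],
       [ 0.    ,  0.    ,  0.    ,  1.    ]])}
bar end +x,-x [[ 0.5652 -0.3332  0.1213  0.0022]
 [ 0.5335 -0.3304  0.1324  0.0011]]
handle inner +x,-x [[ 0.5539 -0.2024  0.1033  0.0096]
 [ 0.527  -0.2062  0.0956  0.    ]]
stud [[0.586  0.1027 0.15  ]
 [0.5691 0.1026 0.15  ]]
stud tri [[0.5778 0.1054 0.139  0.004 ]]
0.025 
 [[0.025  0.0014 0.0489]
 [0.025  0.0265 0.0555]
 [0.025  0.0225 0.0431]
 [0.025  0.0304 0.074 ]
 [0.025  0.0648 0.0749]
 [0.025  0.0723 0.1115]]
0.03 
 [[0.03   0.0058 0.0613]
 [0.03   0.0305 0.0678]
 [0.03   0.0266 0.0556]
 [0.03   0.0344 0.0861]
 [0.03   0.0683 0.087 ]
 [0.03   0.0758 0.1231]]
0.035 
 [[0.035  0.0101 0.0737]
 [0.035  0.0346 0.0801]
 [0.035  0.0307 0.068 ]
 [0.035  0.0384 0.0981]
 [0.035  0.0719 0.099 ]
 [0.035  0.0793 0.1347]]
0.04 
 [[0.04   0.0145 0.086 ]
 [0.04   0.0386 0.0923]
 [0.04   0.0348 0.0805]
 [0.04   0.0425 0.1102]
 [0.04   0.0755 0.1111]
 [0.04   0.0828 0.1462]]
```

jog_arm --motion '[{"offset": [-452,235,60],"roll": -1.4,"hand": 0},{"offset": [-452,235,60],"roll": -1.4,"hand": 0},{"offset": [-452,235,60],"roll": -1.4,"hand": 0},{"offset": [-452,235,60],"roll": -1.4,"hand": 0},{"offset": [-452,235,60],"roll": -1.4,"hand": 0},{"offset": [-452,235,60],"roll": -1.4,"hand": 0},{"offset": [-452,235,60],"roll": -1.4,"hand": 0},{"offset": [-452,235,60],"roll": -1.4,"hand": 0},{"offset": [-452,235,60],"roll": -1.4,"hand": 0},{"offset": [-452,235,60],"roll": -1.4,"hand": 0},{"offset": [-452,235,60],"roll": -1.4,"hand": 0},{"offset": [-452,235,60],"roll": -1.4,"hand": 0},{"offset": [-452,235,60],"roll": -1.4,"hand": 0},{"offset": [-452,235,60],"roll": -1.4,"hand": 0},{"offset": [-452,235,60],"roll": -1.4,"hand": 0},{"offset": [-452,235,60],"roll": -1.4,"hand": 0},{"offset": [-452,235,60],"roll": -1.4,"hand": 0}]'

```text
clock: 1.57
tool_pos: [0.5475, -0.3126, 0.1777]
orientation: [180.0, -0.0, -85.3]
force: [-0.1, -0.4, 0.3]
opening: 0.0007
```

jog_arm --motion '[{"offset": [0,0,15],"roll": 0,"hand": 0},{"offset": [0,0,30],"roll": 0,"hand": 0},{"offset": [0,0,37],"roll": 0,"hand": 0},{"offset": [0,0,44],"roll": 0,"hand": 0},{"offset": [0,0,50],"roll": 0,"hand": 0},{"offset": [0,0,50],"roll": 0,"hand": 0}]'

```text
clock: 2.07
tool_pos: [0.5486, -0.315, 0.1302]
orientation: [-179.9, -0.3, -85.2]
force: [-3.3, -4.5, 12.6]
opening: 0.0004
```

```bash
python3 - <<'E'
from h import *
from plant import cams,ctrl
s=cams.snapshot("scene");o=ctrl.get_obs();print(o["force"],o["tool_pos"])
a=s["img"][110:190,170:290];b=s["img"][180:330,240:370]
crop(s["img"],170,110,200,215,2,"pics/x.png")
c=cv2.resize(s["img"][110:190,170:310,::-1],None,fx=3,fy=3,interpolation=2);cv2.imwrite("pics/s2.png",c)
E
```

```text
[-3.80646293 -4.51143126 11.79238969] [ 0.54859184 -0.31486835  0.13053979]
```

View pics/s2.png

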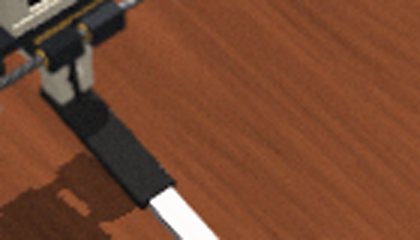

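jog_arm --motion '[{"offset": [0,0,3],"roll": 0,"hand": 0},{"offset": [0,0,6],"roll": 0,"hand": 0},{"offset": [0,0,9],"roll": 0,"hand": 0},{"offset": [0,0,12],"roll": 0,"hand": 0},{"offset": [0,0,15],"roll": 0,"hand": 0},{"offset": [0,0,18],"roll": 0,"hand": 0},{"offset": [0,0,21],"roll": 0,"hand": 0},{"offset": [0,0,24],"roll": 0,"hand": 0},{"offset": [0,0,27],"roll": 0,"hand": 0},{"offset": [0,0,30],"roll": 0,"hand": 0},{"offset": [0,0,33],"roll": 0,"hand": 0},{"offset": [0,0,36],"roll": 0,"hand": 0},{"offset": [0,0,39],"roll": 0,"hand": 0},{"offset": [0,0,42],"roll": 0,"hand": 0},{"offset": [0,0,42],"roll": 0,"hand": 0}]'

```text
clock: 3.37
tool_pos: [0.5507, -0.3163, 0.0899]
orientation: [-179.6, -0.4, -85.2]
force: [-1.1, -11.9, 14.3]
opening: 0.0004
```

jog_arm --motion '[{"offset": [0,0,-40],"roll": 0,"hand": 0},{"offset": [0,0,-80],"roll": 0,"hand": 0},{"offset": [0,0,-120],"roll": 0,"hand": 0},{"offset": [0,0,-165],"roll": 0,"hand": 0},{"offset": [-517,-210,-165],"roll": -1.83,"hand": 0},{"offset": [-517,-210,-165],"roll": -1.83,"hand": 0},{"offset": [-517,-210,-165],"roll": -1.83,"hand": 0},{"offset": [-517,-210,-165],"roll": -1.83,"hand": 0},{"offset": [-517,-210,-165],"roll": -1.83,"hand": 0},{"offset": [-517,-210,-165],"roll": -1.83,"hand": 0},{"offset": [-517,-210,-165],"roll": -1.83,"hand": 0},{"offset": [-517,-210,-165],"roll": -1.83,"hand": 0},{"offset": [-517,-210,-165],"roll": -1.83,"hand": 0},{"offset": [-517,-210,-165],"roll": -1.83,"hand": 0},{"offset": [-517,-210,-165],"roll": -1.83,"hand": 0},{"offset": [-517,-210,-165],"roll": -1.83,"hand": 0},{"offset": [-517,-210,-165],"roll": -1.83,"hand": 0},{"offset": [-517,-210,-165],"roll": -1.83,"hand": 0},{"offset": [-517,-210,-165],"roll": -1.83,"hand": 0},{"offset": [-517,-210,-165],"roll": -1.83,"hand": 0}]'

```text
clock: 5.03
tool_pos: [0.7143, 0.2216, 0.2499]
orientation: [180.0, 0.1, 19.9]
force: [0.0, 0.6, 0.2]
opening: 0.0008
```

jog_arm --motion '[{"offset": [0,0,0],"roll": 0,"hand": 0},{"offset": [0,0,0],"roll": 0,"hand": 0},{"offset": [0,0,0],"roll": 0,"hand": 0}]'

```text
clock: 5.28
tool_pos: [0.7142, 0.2197, 0.2512]
orientation: [-180.0, -0.0, 19.5]
force: [-0.3, 0.0, 0.1]
opening: 0.0003
```

```bash
cat >> h.py <<'E'
def wsnap(f):
    from plant import cams,ctrl
    from scipy.spatial.transform import Rotation as Ro
    o=ctrl.get_obs();w=cams.snapshot("wrist")
    T=np.eye(4);T[:3,:3]=Ro.from_euler("xyz",o["orientation"],degrees=True).as_matrix();T[:3,3]=o["tool_pos"]
    w["cam_to_world"]=T@w["T_tool_cam"];np.savez(f+"0.npz",**{k:w[k] for k in("img","K","D","cam_to_world")});return w
E
python3 - <<'E'
from h import *
w=wsnap("w1");p=proj(w,[.56,.165,.1])[0];print(p)
x,y=np.clip(p-[66,50],0,[428,320]).astype(int);crop(w["img"],x,y,132,100,6,"pics/w1.png")
E
```

```text
[280.21902942 351.30774349]
```

View pics/w1.png

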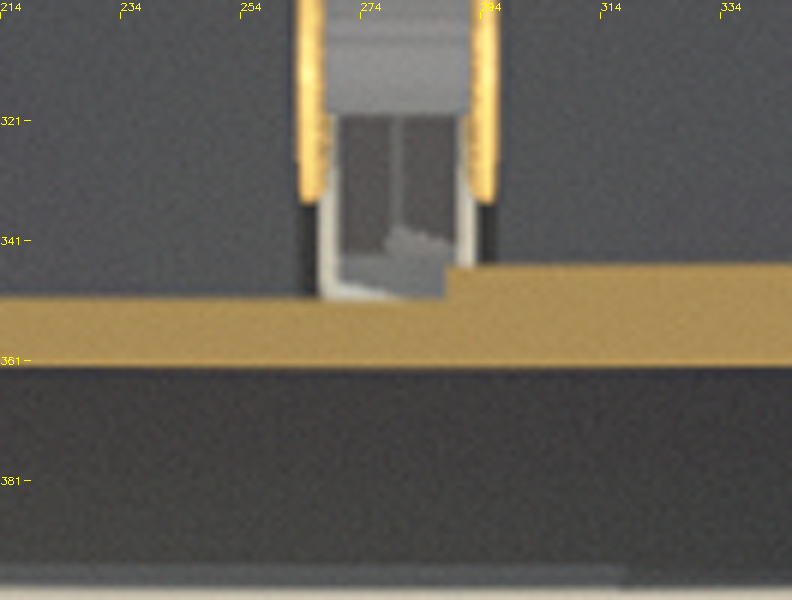

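jog_arm --motion '[{"offset": [-19,15,0],"roll": 1.91,"hand": 0},{"offset": [-19,15,0],"roll": 1.91,"hand": 0},{"offset": [-19,15,0],"roll": 1.91,"hand": 0},{"offset": [-19,15,0],"roll": 1.91,"hand": 0},{"offset": [-19,15,0],"roll": 1.91,"hand": 0},{"offset": [-19,15,0],"roll": 1.91,"hand": 0},{"offset": [-19,15,0],"roll": 1.91,"hand": 0},{"offset": [-19,15,0],"roll": 1.91,"hand": 0},{"offset": [-19,15,0],"roll": 1.91,"hand": 0},{"offset": [-19,15,0],"roll": 1.91,"hand": 0},{"offset": [-19,15,0],"roll": 1.91,"hand": 0},{"offset": [-19,15,0],"roll": 1.91,"hand": 0},{"offset": [-19,15,0],"roll": 1.91,"hand": 0},{"offset": [-19,15,0],"roll": 1.91,"hand": 0},{"offset": [-19,15,30],"roll": 1.91,"hand": 0},{"offset": [-19,15,60],"roll": 1.91,"hand": 0},{"offset": [-19,15,90],"roll": 1.91,"hand": 0},{"offset": [-19,15,90],"roll": 1.91,"hand": 0},{"offset": [-19,15,90],"roll": 1.91,"hand": 0},{"offset": [-19,15,90],"roll": 1.91,"hand": 0}]'

```text
clock: 7.0
tool_pos: [0.7025, 0.2003, 0.1628]
orientation: [-179.9, 0.0, -89.8]
force: [0.1, -0.6, 0.7]
opening: 0.0005
```

```bash
python3 - <<'E'
from h import *
w=wsnap("w2");p=proj(w,[.56,.165,.1])[0];print(p)
x,y=np.clip(p-[80,60],0,[400,300]).astype(int);crop(w["img"],x,y,160,120,5,"pics/w2.png")
E
```

```text
[499.27469664 184.02565287]
```

View pics/w2.png

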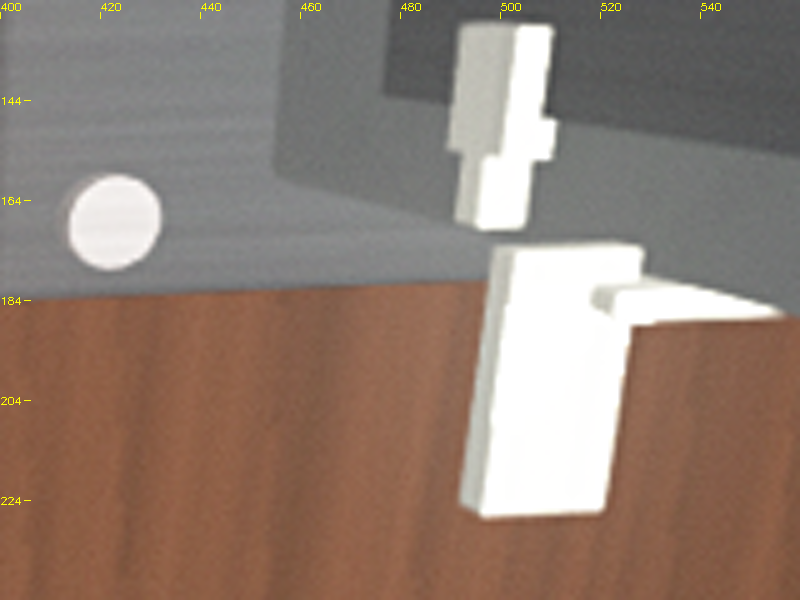

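jog_arm --motion '[{"offset": [0,0,-30],"roll": 0,"hand": 0},{"offset": [0,0,-60],"roll": 0,"hand": 0},{"offset": [0,40,-60],"roll": 0,"hand": 0},{"offset": [0,80,-60],"roll": 0,"hand": 0},{"offset": [0,100,-60],"roll": 0,"hand": 0},{"offset": [0,100,-60],"roll": 0,"hand": 0},{"offset": [0,100,-60],"roll": 0,"hand": 0},{"offset": [0,100,-60],"roll": 0,"hand": 0}]'

```text
clock: 7.72
tool_pos: [0.6024, 0.2005, 0.2228]
orientation: [-179.8, 0.1, -89.7]
force: [0.9, -0.7, -0.0]
opening: 0.0003
```

```bash
python3 - <<'E'
from h import *
w=wsnap("w3");p=proj(w,[.56,.165,.1])[0];print(p)
x,y=np.clip(p-[80,60],0,[400,300]).astype(int);crop(w["img"],x,y,160,120,5,"pics/w3.png")
E
```

```text
[331.3950138  168.02380445]
```

View pics/w3.png

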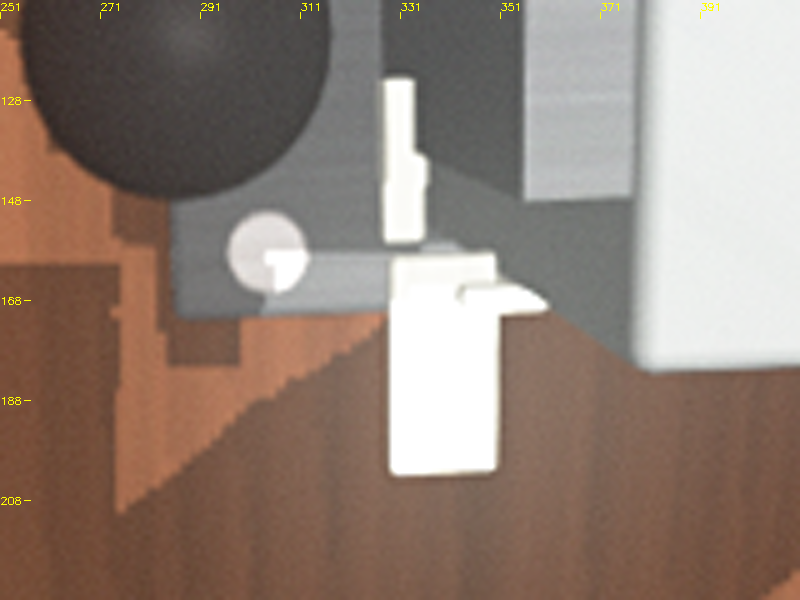

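```bash
python3 - <<'E'
from h import *
np.set_printoptions(precision=4,suppress=True)
a=load("w2");b=load("w3")
A=np.array([(478,228),(527,228),(511,247),(643,245),(482,516),(604,512)])/5+[400,124]-.4
B=np.array([(387,241),(425,240),(391,255),(496,254),(391,474),(497,469)])/5+[251,108]-.4
P=tri(a,A,b,B);print(P)
# image shift of w2 per mm height
print(proj(a,[P[0,:3],P[0,:3]+[0,0,.005]])*1)
np.save("P.npy",P)
# white-mask edges, subpixel rows
for s,n,rows in((a,"w2",(160,163,166,178,185,200,215)),(b,"w3",(140,145,150,163,180,190,200))):
    g=s["img"].min(2).astype(int);print(n)
    for r in rows:
        x0=470 if n=="w2" else 318
        print(r,x0,g[r,x0:x0+ (62 if n=="w2" else 36)].tolist())
E
```

```text
[[0.5628 0.1557 0.0975 0.0003]
 [0.5568 0.1554 0.0984 0.0004]
 [0.5632 0.1569 0.1052 0.0002]
 [0.547  0.1564 0.1066 0.0001]
 [0.5619 0.1916 0.1074 0.0001]
 [0.5447 0.1911 0.1062 0.0004]]
[[495.2375 168.9788]
 [500.0114 170.2026]]
w2
160 470 [117, 118, 121, 116, 118, 115, 120, 120, 118, 118, 118, 119, 119, 120, 122, 118, 119, 122, 121, 117, 119, 132, 186, 189, 182, 185, 237, 255, 255, 254, 254, 254, 254, 255, 255, 254, 144, 114, 120, 122, 122, 122, 122, 120, 121, 119, 122, 121, 119, 122, 120, 117, 119, 120, 119, 122, 119, 116, 117, 119, 115, 120]
163 470 [125, 124, 120, 117, 120, 120, 119, 117, 119, 123, 120, 118, 119, 120, 120, 120, 118, 120, 120, 119, 115, 153, 185, 184, 185, 202, 253, 255, 254, 254, 254, 254, 254, 255, 255, 216, 126, 116, 124, 123, 125, 121, 123, 123, 121, 119, 119, 119, 122, 122, 121, 119, 120, 120, 119, 120, 122, 119, 117, 120, 119, 115]
166 470 [134, 135, 135, 137, 137, 135, 137, 137, 133, 134, 132, 131, 125, 124, 120, 124, 123, 126, 120, 119, 121, 178, 184, 185, 181, 217, 255, 255, 254, 254, 254, 254, 255, 255, 255, 179, 117, 119, 123, 122, 123, 121, 124, 121, 
[... 1842 characters left out ...]
, 182, 177, 182, 182, 182, 185, 183, 180, 173, 212, 250, 251, 248, 245, 246, 247, 247, 247, 247, 247, 247, 247, 248, 246, 245, 246, 246, 246, 247, 251, 191, 153, 134, 118]
180 318 [91, 91, 93, 94, 93, 97, 98, 100, 96, 88, 121, 255, 255, 255, 255, 255, 255, 255, 255, 255, 255, 255, 255, 255, 255, 255, 255, 255, 255, 255, 255, 255, 191, 92, 94, 99]
190 318 [88, 94, 92, 92, 91, 94, 95, 97, 94, 88, 121, 255, 255, 255, 255, 255, 255, 255, 255, 255, 255, 255, 255, 255, 255, 255, 255, 255, 255, 255, 255, 255, 190, 90, 93, 97]
200 318 [84, 90, 84, 90, 91, 89, 89, 93, 87, 85, 109, 255, 255, 255, 255, 255, 255, 255, 255, 255, 255, 255, 255, 255, 255, 255, 255, 255, 255, 255, 255, 255, 146, 89, 92, 93]
```

jog_arm --motion '[{"offset": [0,0,-40],"roll": 0,"hand": 0},{"offset": [0,0,-77],"roll": 0,"hand": 0},{"offset": [0,0,-77],"roll": 0,"hand": 0},{"offset": [514,53,-77],"roll": 0,"hand": 0},{"offset": [514,53,-77],"roll": 0,"hand": 0},{"offset": [514,53,-77],"roll": 0,"hand": 0},{"offset": [514,53,-77],"roll": 0,"hand": 0},{"offset": [514,53,-77],"roll": 0,"hand": 0},{"offset": [514,53,-77],"roll": 0,"hand": 0},{"offset": [514,53,-77],"roll": 0,"hand": 0},{"offset": [514,53,-77],"roll": 0,"hand": 0},{"offset": [514,53,-77],"roll": 0,"hand": 0},{"offset": [514,53,-77],"roll": 0,"hand": 0},{"offset": [514,53,-77],"roll": 0,"hand": 0},{"offset": [514,53,-77],"roll": 0,"hand": 0},{"offset": [514,53,-77],"roll": 0,"hand": 0},{"offset": [514,53,-77],"roll": 0,"hand": 0},{"offset": [514,53,-40],"roll": 0,"hand": 0},{"offset": [514,53,0],"roll": 0,"hand": 0},{"offset": [514,53,0],"roll": 0,"hand": 0}]'

```text
clock: 9.43
tool_pos: [0.547, -0.3128, 0.2126]
orientation: [179.4, 0.3, -89.9]
force: [-1.4, 0.7, -2.6]
opening: 0.0002
```

jog_arm --motion '[{"offset": [0,0,40],"roll": 0,"hand": 0},{"offset": [0,0,80],"roll": 0,"hand": 0},{"offset": [0,0,110],"roll": 0,"hand": 0},{"offset": [0,0,120],"roll": 0,"hand": 0},{"offset": [0,0,120],"roll": 0,"hand": 0},{"offset": [0,0,120],"roll": 0,"hand": 0}]'

```text
clock: 9.93
tool_pos: [0.5519, -0.3147, 0.1024]
orientation: [-179.9, -0.1, -89.7]
force: [0.9, -0.8, 0.9]
opening: 0.0005
```

jog_arm --motion '[{"offset": [0,0,8],"roll": 0,"hand": 0},{"offset": [0,0,12],"roll": 0,"hand": 0},{"offset": [0,0,15],"roll": 0,"hand": 0},{"offset": [0,0,18],"roll": 0,"hand": 0},{"offset": [0,0,21],"roll": 0,"hand": 0},{"offset": [0,0,24],"roll": 0,"hand": 0},{"offset": [0,0,27],"roll": 0,"hand": 0},{"offset": [0,0,30],"roll": 0,"hand": 0},{"offset": [0,0,33],"roll": 0,"hand": 0},{"offset": [0,0,36],"roll": 0,"hand": 0},{"offset": [0,0,36],"roll": 0,"hand": 0},{"offset": [0,0,36],"roll": 0,"hand": 0}]'

```text
clock: 10.93
tool_pos: [0.5536, -0.3162, 0.0693]
orientation: [-179.6, -0.2, -89.7]
force: [-2.1, -2.8, 16.3]
opening: 0.0005
```

jog_arm --motion '[{"offset": [0,0,-40],"roll": 0,"hand": 0},{"offset": [0,0,-80],"roll": 0,"hand": 0},{"offset": [0,0,-120],"roll": 0,"hand": 0},{"offset": [0,0,-160],"roll": 0,"hand": 0},{"offset": [-40,-12,-200],"roll": 0,"hand": 0},{"offset": [-514,-153,-235],"roll": 0,"hand": 0},{"offset": [-514,-153,-235],"roll": 0,"hand": 0},{"offset": [-514,-153,-235],"roll": 0,"hand": 0},{"offset": [-514,-153,-235],"roll": 0,"hand": 0},{"offset": [-514,-153,-235],"roll": 0,"hand": 0},{"offset": [-514,-153,-235],"roll": 0,"hand": 0},{"offset": [-514,-153,-235],"roll": 0,"hand": 0},{"offset": [-514,-153,-235],"roll": 0,"hand": 0},{"offset": [-514,-153,-235],"roll": 0,"hand": 0},{"offset": [-514,-153,-235],"roll": 0,"hand": 0},{"offset": [-514,-153,-235],"roll": 0,"hand": 0},{"offset": [-514,-153,-235],"roll": 0,"hand": 0},{"offset": [-514,-153,-235],"roll": 0,"hand": 0},{"offset": [-514,-153,-235],"roll": 0,"hand": 0},{"offset": [-514,-153,-235],"roll": 0,"hand": 0}]'

```text
clock: 12.6
tool_pos: [0.7012, 0.2011, 0.2999]
orientation: [-180.0, 0.0, -89.7]
force: [-0.7, -0.0, -0.1]
opening: 0.0004
```

jog_arm --motion '[{"offset": [0,0,40],"roll": 0,"hand": 0},{"offset": [0,0,80],"roll": 0,"hand": 0},{"offset": [0,0,120],"roll": 0,"hand": 0},{"offset": [0,0,138],"roll": 0,"hand": 0},{"offset": [0,0,138],"roll": 0,"hand": 0},{"offset": [0,0,138],"roll": 0,"hand": 0},{"offset": [0,0,138],"roll": 0,"hand": 0}]'

```text
clock: 13.18
tool_pos: [0.7027, 0.1999, 0.1645]
orientation: [-179.8, 0.1, -89.8]
force: [0.4, 0.6, 2.1]
opening: 0.0004
```

```bash
python3 - <<'E'
from h import *
w=wsnap("w4");np.set_printoptions(precision=4,suppress=True)
P=np.load("P.npy");print(proj(w,P[:,:3]))
x,y=np.clip(proj(w,P[0,:3])[0]-[60,45],0,[440,330]).astype(int);print(x,y);crop(w["img"],x,y,120,90,5,"pics/w4.png")
E
```

```text
Traceback (most recent call last):
  File "h.py", line 19, in proj
    return cv2.projectPoints(np.float64(P).reshape(-1,3),cv2.Rodrigues(M[:3,:3])[0],M[:3,3],s["K"],s["D"])[0][:,0]
           ~~~~~~~~~~~~~~~~~^^^^^^^^^^^^^^^^^^^^^^^^^^^^^^^^^^^^^^^^^^^^^^^^^^^^^^^^^^^^^^^^^^^^^^^^^^^^^^
cv2.error: OpenCV(4.12.0) /io/opencv/modules/calib3d/src/calibration_base.cpp:1490: error: (-215:Assertion failed) npoints >= 0 && (depth == CV_32F || depth == CV_64F) in function 'projectPoints'
```

```bash
sed -i 's/np.float64(P).reshape(-1,3),cv2/np.ascontiguousarray(np.float64(P).reshape(-1,3)),cv2/' h.py; python3 - <<'E'
from h import *
w=load("w4");np.set_printoptions(precision=4,suppress=True)
P=np.load("P.npy");print(proj(w,P[:,:3]))
crop(w["img"],440,124,120,90,5,"pics/w4.png")
E
```

```text
[[494.1361 169.126 ]
 [503.8848 169.0542]
 [500.6225 172.9947]
 [526.8214 172.7801]
 [494.8673 226.5792]
 [519.1922 225.4632]]
```

View pics/w4.png

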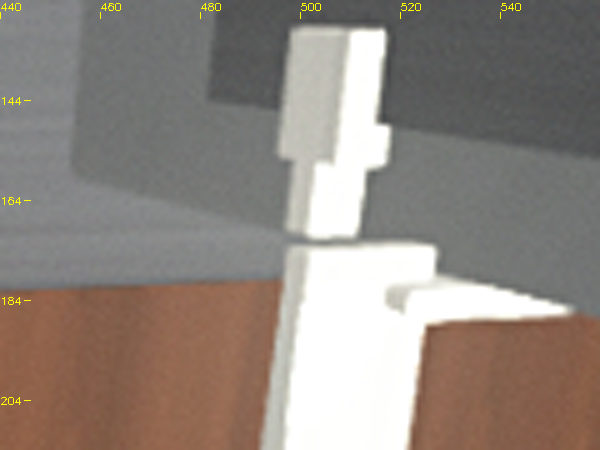

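```bash
python3 - <<'E'
from h import *
def edges(s,rows,x0,x1,bg):
    g=s["img"].min(2).astype(float)[:,x0:x1];o=[]
    for r in rows:
        v=g[r]
        def cr(t,st=0):
            i=st+np.argmax(v[st:]>t);return i-1+(t-v[i-1])/(v[i]-v[i-1])
        a=cr((bg(r)+184)/2);o.append((r,a+x0,cr(222,int(a))+x0))
    return np.array(o)
for n,pr,br,x in(("w2",range(159,168),range(176,222,3),478),("w4",range(160,170),range(176,222,3),480)):
    s=load(n)
    p=edges(s,pr,x,x+45,lambda r:122);b=edges(s,br,x,x+45,lambda r:85 if r>180 else 132)
    r=pr[-1]
    for k in(1,2):
        d=np.polyval(np.polyfit(b[:,0],b[:,k],1),r)-np.polyval(np.polyfit(p[:,0],p[:,k],1),r);print(n,k,d)
E
```

```text
w2 1 8.516439345008166
w2 2 8.065811580291836
w4 1 0.982728260067347
w4 2 0.6298850787515562
```

jog_arm --motion '[{"offset": [0,0,-40],"roll": 0,"hand": 0},{"offset": [0,0,-80],"roll": 0,"hand": 0},{"offset": [0,0,-120],"roll": 0,"hand": 0},{"offset": [0,0,-138],"roll": 0,"hand": 0},{"offset": [514,153,-138],"roll": 0,"hand": 0},{"offset": [514,153,-138],"roll": 0,"hand": 0},{"offset": [514,153,-138],"roll": 0,"hand": 0},{"offset": [514,153,-138],"roll": 0,"hand": 0},{"offset": [514,153,-138],"roll": 0,"hand": 0},{"offset": [514,153,-138],"roll": 0,"hand": 0},{"offset": [514,153,-138],"roll": 0,"hand": 0},{"offset": [514,153,-138],"roll": 0,"hand": 0},{"offset": [514,153,-138],"roll": 0,"hand": 0},{"offset": [514,153,-138],"roll": 0,"hand": 0},{"offset": [514,153,-138],"roll": 0,"hand": 0},{"offset": [514,153,-138],"roll": 0,"hand": 0},{"offset": [514,153,-138],"roll": 0,"hand": 0},{"offset": [514,153,-138],"roll": 0,"hand": 0},{"offset": [514,153,-138],"roll": 0,"hand": 0},{"offset": [514,153,-138],"roll": 0,"hand": 0}]'

```text
clock: 14.9
tool_pos: [0.5505, -0.3146, 0.3015]
orientation: [-179.8, -0.0, -89.8]
force: [-0.3, -0.1, -0.0]
opening: 0.0002
```

jog_arm --motion '[{"offset": [0,0,40],"roll": 0,"hand": 0},{"offset": [0,0,80],"roll": 0,"hand": 0},{"offset": [0,0,120],"roll": 0,"hand": 0},{"offset": [0,0,160],"roll": 0,"hand": 0},{"offset": [0,0,200],"roll": 0,"hand": 0},{"offset": [0,0,218],"roll": 0,"hand": 0},{"offset": [0,0,222],"roll": 0,"hand": 0},{"offset": [0,0,226],"roll": 0,"hand": 0},{"offset": [0,0,230],"roll": 0,"hand": 0},{"offset": [0,0,233],"roll": 0,"hand": 0},{"offset": [0,0,236],"roll": 0,"hand": 0},{"offset": [0,0,238],"roll": 0,"hand": 0},{"offset": [0,0,238],"roll": 0,"hand": 0},{"offset": [0,0,238],"roll": 0,"hand": 0}]'

```text
clock: 16.07
tool_pos: [0.553, -0.314, 0.0662]
orientation: [-179.6, -0.1, -89.7]
force: [-2.7, 7.3, 15.2]
opening: 0.0006
```

jog_arm --motion '[{"offset": [0,0,-40],"roll": 0,"hand": 0},{"offset": [0,0,-80],"roll": 0,"hand": 0},{"offset": [0,0,-120],"roll": 0,"hand": 0},{"offset": [0,0,-160],"roll": 0,"hand": 0},{"offset": [-20,-2,-200],"roll": 0,"hand": 0},{"offset": [-396,-52,-236],"roll": 0,"hand": 0},{"offset": [-396,-52,-236],"roll": 0,"hand": 0},{"offset": [-396,-52,-236],"roll": 0,"hand": 0},{"offset": [-396,-52,-236],"roll": 0,"hand": 0},{"offset": [-396,-52,-236],"roll": 0,"hand": 0},{"offset": [-396,-52,-236],"roll": 0,"hand": 0},{"offset": [-396,-52,-236],"roll": 0,"hand": 0},{"offset": [-396,-52,-236],"roll": 0,"hand": 0},{"offset": [-396,-52,-236],"roll": 0,"hand": 0},{"offset": [-396,-52,-236],"roll": 0,"hand": 0},{"offset": [-396,-52,-236],"roll": 0,"hand": 0},{"offset": [-396,-52,-236],"roll": 0,"hand": 0},{"offset": [-396,-52,-200],"roll": 0,"hand": 0},{"offset": [-396,-52,-180],"roll": 0,"hand": 0},{"offset": [-396,-52,-180],"roll": 0,"hand": 0}]'

```text
clock: 17.73
tool_pos: [0.5983, 0.0802, 0.2379]
orientation: [179.7, -0.1, -89.9]
force: [-0.2, -0.3, -0.6]
opening: 0.0004
```

jog_arm --motion '[{"offset": [0,0,14],"roll": 0,"hand": 0},{"offset": [0,0,28],"roll": 0,"hand": 0},{"offset": [-8,0,28],"roll": 0,"hand": 0},{"offset": [-14,0,28],"roll": 0,"hand": 0},{"offset": [-20,0,28],"roll": 0,"hand": 0},{"offset": [-26,0,29],"roll": 0,"hand": 0},{"offset": [-32,0,31],"roll": 0,"hand": 0},{"offset": [-38,0,33],"roll": 0,"hand": 0},{"offset": [-44,0,35],"roll": 0,"hand": 0},{"offset": [-50,0,38],"roll": 0,"hand": 0},{"offset": [-56,0,41],"roll": 0,"hand": 0},{"offset": [-62,0,44],"roll": 0,"hand": 0},{"offset": [-68,0,46],"roll": 0,"hand": 0},{"offset": [-72,0,46],"roll": 0,"hand": 0},{"offset": [-72,0,46],"roll": 0,"hand": 0}]'

```text
clock: 18.98
tool_pos: [0.6004, 0.1549, 0.195]
orientation: [180.0, -0.0, -89.7]
force: [-1.4, -2.5, -0.9]
opening: 0.0004
```

```bash
python3 - <<'E'
from h import *
from plant import cams,ctrl
o=ctrl.get_obs();print(o["force"],o["tool_pos"])
s=cams.snapshot("scene");crop(s["img"],220,180,150,150,4,"pics/s5.png")
E
```

```text
[-1.38161446 -2.46196334 -0.85559764] [0.60035148 0.15485316 0.195016  ]
```

View pics/s5.png

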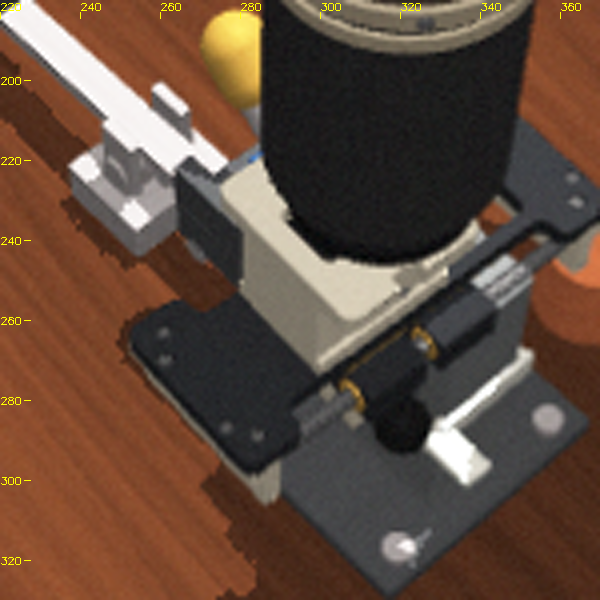

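jog_arm --motion '[{"offset": [5,0,-20],"roll": 0,"hand": 0},{"offset": [5,0,-40],"roll": 0,"hand": 0},{"offset": [-20,0,-40],"roll": 0,"hand": 0},{"offset": [-32,0,-40],"roll": 0,"hand": 0},{"offset": [-32,0,-30],"roll": 0,"hand": 0},{"offset": [-32,0,-20],"roll": 0,"hand": 0},{"offset": [-32,0,-10],"roll": 0,"hand": 0},{"offset": [-32,0,-4],"roll": 0,"hand": 0},{"offset": [-32,0,2],"roll": 0,"hand": 0},{"offset": [-32,0,8],"roll": 0,"hand": 0},{"offset": [-32,0,13],"roll": 0,"hand": 0},{"offset": [-32,0,18],"roll": 0,"hand": 0},{"offset": [-32,0,22],"roll": 0,"hand": 0},{"offset": [-32,0,25],"roll": 0,"hand": 0},{"offset": [-32,0,25],"roll": 0,"hand": 0}]'

```text
clock: 20.28
tool_pos: [0.6005, 0.1858, 0.1716]
orientation: [-180.0, -0.0, -89.7]
force: [-2.8, 1.5, 11.2]
opening: 0.0001
```

jog_arm --motion '[{"offset": [0,0,2],"roll": 0,"hand": 0},{"offset": [0,0,4],"roll": 0,"hand": 0},{"offset": [0,0,4],"roll": 0,"hand": 0},{"offset": [0,0,4],"roll": 0,"hand": 0}]'

```text
clock: 20.62
tool_pos: [0.6008, 0.1858, 0.1707]
orientation: [-179.8, 0.0, -89.7]
force: [-11.3, 0.4, 28.9]
opening: 0.0004
```

jog_arm --motion '[{"offset": [0,0,-30],"roll": 0,"hand": 0},{"offset": [0,0,-60],"roll": 0,"hand": 0},{"offset": [-14,-40,-60],"roll": 0,"hand": 0},{"offset": [-14,-80,-60],"roll": 0,"hand": 0},{"offset": [-14,-80,-30],"roll": 0,"hand": 0},{"offset": [-14,-80,0],"roll": 0,"hand": 0},{"offset": [-14,-80,0],"roll": 0,"hand": 0},{"offset": [-14,-80,0],"roll": 0,"hand": 0},{"offset": [-14,-80,0],"roll": 0,"hand": 0}]'

```text
clock: 21.37
tool_pos: [0.6806, 0.1999, 0.1676]
orientation: [-180.0, -0.1, -89.8]
force: [-0.3, 0.2, 0.6]
opening: 0.0002
```

```bash
python3 - <<'E'
from h import *
w=wsnap("w6");np.set_printoptions(precision=4,suppress=True)
P=np.load("P.npy");q=proj(w,P[:,:3]);print(q)
x,y=np.clip(q[2]-[80,60],0,[400,300]).astype(int);print(x,y);crop(w["img"],x,y,160,120,5,"pics/w6.png")
E
```

```text
[[457.8682 168.148 ]
 [467.4793 168.0598]
 [463.1767 171.9122]
 [489.2024 171.6615]
 [458.7252 225.0219]
 [483.2665 223.9382]]
383 111
```

View pics/w6.png

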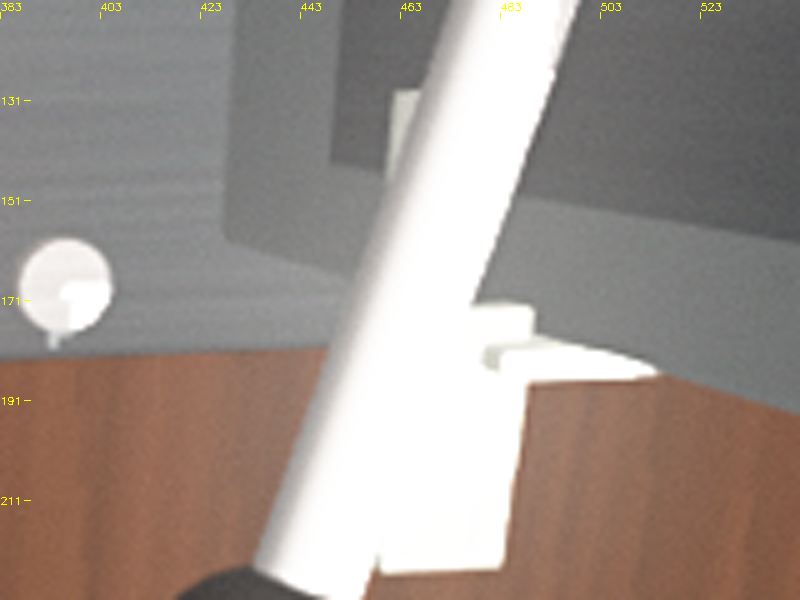

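jog_arm --motion '[{"offset": [0,0,-30],"roll": 0,"hand": 0},{"offset": [0,0,-55],"roll": 0,"hand": 0},{"offset": [0,38,-55],"roll": 0,"hand": 0},{"offset": [0,38,-55],"roll": 0,"hand": 0},{"offset": [0,38,-55],"roll": 0,"hand": 0},{"offset": [0,38,-55],"roll": 0,"hand": 0}]'

```text
clock: 21.92
tool_pos: [0.6427, 0.2006, 0.2241]
orientation: [-179.8, 0.1, -89.7]
force: [0.5, 0.6, 0.3]
opening: 0.0002
```

```bash
python3 - <<'E'
from h import *
from plant import ctrl
w=wsnap("w7");np.set_printoptions(precision=4,suppress=True,linewidth=200)
print(ctrl.get_obs()["tool_pos"])
P=np.load("P.npy");q=proj(w,P[:,:3]);print(q)
Q=P[:2,:3]+[0,0,.0085];print("level",proj(w,Q))
x,y=np.clip(q[2]-[80,60],0,[400,300]).astype(int);print(x,y);crop(w["img"],x,y,160,120,5,"pics/w7.png")
g=w["img"].min(2)
c=int(q[2,0])
for r in range(int(q[0,1])-10,int(q[0,1])+50,3):print(r,c-14,g[r,c-14:c+30].tolist())
E
```

```text
[0.643  0.2005 0.2233]
[[377.6184 156.2162]
 [385.2789 156.0962]
 [379.7472 158.9359]
 [400.7281 158.6445]
 [378.3779 202.2686]
 [399.0553 201.5558]]
level [[380.6036 157.4817]
 [388.5073 157.3628]]
299 98
146 365 [247, 251, 254, 255, 255, 255, 255, 255, 254, 255, 255, 255, 188, 118, 141, 176, 208, 236, 251, 248, 248, 248, 250, 243, 208, 156, 120, 124, 121, 120, 125, 119, 124, 120, 123, 120, 123, 120, 122, 119, 119, 118, 117, 117]
149 365 [251, 253, 255, 255, 255, 255, 255, 254, 255, 255, 255, 194, 120, 123, 144, 191, 242, 251, 249, 248, 247, 249, 253, 239, 144, 120, 124, 125, 124, 122, 124, 123, 123, 122, 123, 123, 121, 123, 122, 120, 120, 121, 117, 123]
152 365 [253, 255, 255, 255, 255, 255, 254, 254, 255, 255, 208, 124, 120, 128, 153, 198, 244, 251, 249, 248, 248, 249, 253, 239, 136, 119, 123, 128, 126, 122, 122, 126, 124, 125, 123, 123, 124, 122, 119, 121, 120, 120, 118, 121]
155 365 [254, 255, 255, 255, 255, 255, 254, 255, 255, 214, 137, 135, 140, 144, 157, 202, 249, 251, 248, 248, 248, 251, 254, 235, 129, 119, 125, 125, 124, 126, 125, 124, 126, 123, 123, 123, 124, 122, 121, 120
[... 2881 characters left out ...]
, 255, 255, 255, 255, 255, 255, 255, 255, 255, 108, 95, 103, 98, 98, 99, 96, 93, 96]
197 365 [95, 97, 98, 99, 103, 99, 98, 102, 101, 102, 100, 98, 118, 202, 255, 255, 255, 255, 255, 255, 255, 255, 255, 255, 255, 255, 255, 255, 255, 255, 255, 255, 255, 255, 210, 94, 94, 98, 100, 100, 97, 94, 97, 92]
200 365 [96, 95, 96, 97, 95, 95, 100, 96, 97, 101, 98, 95, 114, 217, 255, 255, 255, 255, 255, 255, 255, 255, 255, 255, 255, 255, 255, 255, 255, 255, 255, 255, 255, 244, 127, 91, 94, 97, 97, 96, 91, 94, 88, 95]
203 365 [94, 94, 91, 95, 95, 97, 96, 94, 96, 96, 96, 97, 91, 90, 103, 121, 113, 104, 102, 95, 94, 98, 100, 96, 90, 89, 89, 90, 89, 89, 89, 88, 89, 92, 92, 95, 99, 94, 94, 93, 92, 95, 88, 90]
```

View pics/w7.png

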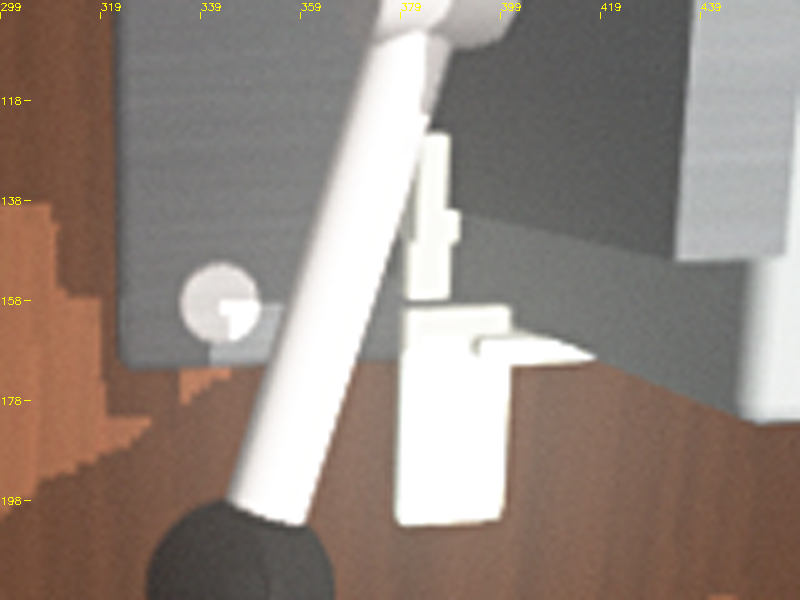

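```bash
python3 -c "
from plant import ctrl,order
print(ctrl.get_obs()['force'],order.close_job())"
```

```text
the job is handed in; nothing more can be done
[-0.53330736  0.8631953  -0.79392741] None
```

I pressed the pry bar's handle down in three stages, measuring between them with the wrist camera, until the base's pointer was level with the clip. I then swung the clamp lever over to its stop with closed fingers, backed off and handed the job in at about 22 s of the 61 s allowed.

- **Pointer level:** After the lever was tightened, the last wrist picture showed the pointer tip and clip blade level to within about 0.5–1 mm. That view is not very sensitive to height. The earlier side view showed about 1 mm still to go before the last small press, which agrees. A second side view after tightening was blocked by the lever's rod, so I moved the camera and looked from there.
- **Clamp lever:** It met a firm stop, with the force rising from 11 to 29 N for less than 1 mm of travel. The fingertip height then was 160 mm. I expected about 161 mm for the knob's top at 1.5 rad and 169 mm at 1.4 rad.
- **Released:** At hand-in the wrist force was about 1 N and the gripper was clear of everything.
- **Bystanders:** I did not check the beaker, vase, tin and paddle with a final picture. The arm's paths were planned to stay clear of them.

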